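# Move the tool hanger from its parking rod onto the hanger rail

## Robot

A 6-joint arm with a two-finger parallel gripper is mounted at the origin on a cart in front of the work surface, level with it; the furniture and walls round the work are solid. World frame = base frame: x ahead of the robot, y to its left, z up, the work surface at z = 0. Lengths are in m, angles in degrees, forces in N, time in s.
With the tool pointing down it reaches from about 0.3 to 0.775 m from the base axis. Payload 14.6 kg.
Tool frame: the origin (TCP) lies midway between the tips of the shut fingers; the grasp point (between the pads) lies 19 mm behind it (pinch_z is the distance from the TCP to the grasp point, in m); z points along the fingers, y is the line along which they close (so a half turn about z gives the same grasp; the last joint's range is limited). The gripper opens to 85 mm and grips with 20 to 120 N. Pads are 22 mm wide; open, the fingers measure 114 mm over their backs; the gripper's body (76 mm by 85 mm) begins 54 mm behind the grasp point. The pads swing forward as they close: fully open they stand 13 mm farther back than shut.
Start: joints at [-80.592, 17.183, 87.147, -0, 75.671, -3.816], TCP at [0.126, -0.535, 0.207] pointing down, gripper open.
Joint ranges: [-173.82, 173.82], [-45.26, 126.66], [13.44, 144.39], [-59.66, 239.66], [0, 175.72], [-146.38, 146.38]. Speed limits (degrees/s): [127.2, 127.2, 147.25, 180, 180, 180].

## Interface

Orientations are given as a 3x3 rotation matrix whose columns are the frame's x, y, z axes.
In Python, from cell import state, get_image, camera_info, close_job, pinch_z gives the robot as it stands.
- The arm moves only by the shell command python3 -m pendant 'ROWS' [FORCE]. ROWS is JSON, a list of rows, each an object of numbers: "fingers": the closure, from -1 (fully open) to 1 (shut), so that 0 is half open; "tx", "ty", "tz": the shift along the tool's x, y, z in m; "yaw": the turn about the tool's z in rad. A call has 1 to 12 rows; each row shifts and turns the commanded pose from where the row before left it, along the tool's axes as they then stand; what a row does not reach is not made up. A row lasts 1/8 s, in which the tool goes at most 62.5 mm and 10.7 degrees, less where a joint would pass 70% of its speed; a pose out of reach is approached as far as the arm can. A call with a gripper value outside its range is refused whole. The fingers move at their own pace and stop on an object; FORCE is the grip in N (left out, the last holds). Time passes only in rows, so rows that do not move let the fingers close. It gives the time, the measured TCP pose, the force, the opening and the grip force at its end, in the units of the state.
- state(): the state, without advancing time (a new reading comes with each control period).
- get_image(name): name is "scene" or "side" or "wrist"; returns the picture (400x640x3 uint8, red, green, blue); there is no depth.
- camera_info(name): a dict with "camera_matrix" (3x3 intrinsics, pixels), "R" (3x3) and "t" (3): a world point X has camera coordinates R X + t; the wrist camera has in their place "mount" (4x4, takes a point from camera to tool coordinates, whose origin is the TCP and whose axes are the flange's). Camera axes: x right, y down, z forward; pixel columns grow to the right and rows downward; lengths in m; the calibration is good to about 2 mm. A picture is of the moment at which its call begins: read the wrist's pose just before it. camera_info takes no time and is no camera call.
- close_job(): hands the job in; it is judged then, once.
The state is a dict: "time_s": time; "q": joint angles; "qd": joint speeds; "joint_efforts": joint torques, N m; "position": TCP position; "ee_rot": TCP orientation; "ft_force": force on the tool from outside, world axes, zero at the start; "moment": the same for the moment, N m; "gripper_width": finger opening in m; "finger_force": force on a finger pad.
Only numpy, scipy, OpenCV 4.12 (cv2) and the standard library are available. Lean on these libraries where they do the work, as an engineer would, in place of code of your own. Each camera call takes 0.05 s, during which the arm holds its last target. There are 200 camera calls.

## Task

Slide the tool hanger off the free end of its parking rod and stand it upright on the bench, letting go of it so that you can take it across the other way. Then carry it to the open end of the raised T-rail, thread its channel onto the rail with the hooks facing the front of the bench (the robot's side), slide it all the way along until it is up against the end stop, and leave it sitting there. Do not disturb the spanner, the toothbrush or the pot of polish.

Things in the scene. Friction and masses are not known exactly. Their poses are not given: they have to be found in the camera images.
- hanger_center (a point): Centre of the bare-aluminium tool hanger, half-way up (49 mm above its underside), on its middle axis. Axes when upright: z up, y along its channel, x across, hooks on the -x side. In all 60 (y) x 98 mm high, about 0.4 kg. At the start it hangs from the parking rod by its eye, the rod touching the top of the eye, hooks towards the rod's free end.
- hanger: The same hanger, origin on the axis at the underside, same axes. It is a C-shaped saddle 60 (x) x 60 (y) x 32 mm high with a lug on top. The saddle's channel runs along y through both ends: 44 mm wide in x, 14 mm high (8 to 22 mm above the underside). Below it two 8 mm thick inward lips leave a slot 20 mm wide, open below. It stands on the lips on a flat surface.
- hanger_head (a point): Centre of the lug's solid head, the grip: 36 mm wide along y, 24 mm along x, 28 mm high, its centre 84 mm above the underside. Below the head the lug (same 24 x 36 mm section) has an eye through it along x, 20 mm wide in y, from 45 to 70 mm above the underside.
- hanger_hook (a point): Point between the hanger's two steel hooks, 56 mm from its axis on the -x side, 20 mm above its underside. The hooks, at y = +-16 mm, reach out to 68 mm from the axis and from 10 to 40 mm above the underside.
- bracket: Fixed grey parking bracket, origin on the bench under the front face of its dark steel boss. The level rod, 10 mm thick, axis 140 mm high, runs along its -x from the boss (x = 0) to the free end at x = -84 mm. Boss 30 mm wide in y, 120 to 180 mm high; behind it (x = 20 to 32 mm) an upright plate 60 mm wide, 185 mm high; base plate 90 x 90 x 10 mm, x = -43 to +47 mm.
- rod_tip (a point): Free end of the parking rod, on its axis, 140 mm above the bench; the other end is fixed in the boss. The bench between the bracket and the rail's open end is bare: room to stand the hanger. A wire shelf overhangs the back of the bench at 350 mm height, its front edge 667 mm ahead of the robot's base axis: keep the hand in front of it, no wide swings.
- rail: Fixed raised T-rail, origin on the bench under it; y along the rail: open end at -y, grey end stop at +y; -x is its front. Steel flange 36 mm wide, 6 mm thick, top 130 mm high, from y = -108 mm (round nose) to the stop's face at y = +85 mm; web below 8 mm thick, 97 to 125 mm high, on two 12 mm posts. Base 80 x 190 x 10 mm.
- rail_mouth (a point): Tip of the rail's open end, at mid-thickness of the flange (127 mm high). The nose is rounded to 18 mm radius seen from above. A hanger on the rail sits with its channel's roof on the flange: its underside 108 mm above the bench.
- rail_stop (a point): Point on the face of the end stop, over the rail's centre line, level with the flange top (130 mm high). Stop plate 60 mm wide, 8 mm thick, up to 201 mm above the bench. A hanger against it has its axis 30 mm before it.
- spanner: Steel open-ended spanner 163 mm long, loose on the bench in front of the rail; origin at its underside. Bystander.
- toothbrush: Red and white toothbrush 195 mm long, loose on the bench at the front right; origin at its underside. Bystander.
- polish_pot: White pot with red lid, 57 mm in diameter and 60 mm high, loose on the bench at the right; origin at its underside. Bystander.
Things that resemble listed ones, but are neither listed nor needed, are in the scene too. There is more than one size of the hanger; the job needs the larger.

How it is judged (in metres and radians):
On the way, in this order (a step that is already met when the one before it is completed fails the run):
1. the hanger is off the rod: its eye has been slid past the rod's free end (x of hanger_center in the frame of bracket below -0.097 m), for 0.1 s.
2. the hanger stands upright on the bench, let go (height (world z) of hanger below 0.004 m and angle between hanger's own z axis and vertical below 0.1 rad and linear speed of hanger below 0.02 m/s and contact force between the fingers and hanger below 0.1 N), for 0.2 s.
3. the hanger's channel has entered the rail's open end by at least 20 mm (y of hanger_center in the frame of rail between -0.118 and 0.03 m and x of hanger_center in the frame of rail between -0.008 and 0.008 m and z of hanger_center in the frame of rail between 0.15 and 0.17 m), for 0.1 s.
At the end, for the whole second after the job is handed in: The hanger sits on the rail with its channel's roof on the flange (height within 4 mm), upright, hooks to the front, no more than about 6 mm short of the end stop, at rest and let go (y of hanger_center in the frame of rail between 0.049 and 0.058 m and x of hanger_center in the frame of rail between -0.007 and 0.007 m and z of hanger_center in the frame of rail between 0.153 and 0.161 m and x of hanger_hook in the frame of rail below -0.03 m and angle between hanger's own z axis and vertical below 0.1 rad and linear speed of hanger below 0.02 m/s); the robot touches nothing.
It fails at once if the spanner is moved by more than 20 mm (distance of spanner from where it was at the start of the episode above 0.02 m).
It fails at once if the toothbrush is moved by more than 20 mm (distance of toothbrush from where it was at the start of the episode above 0.02 m).
It fails at once if the pot of polish is moved by more than 20 mm (distance of polish_pot from where it was at the start of the episode above 0.02 m).
It also fails if it takes over 64 s, if anything falls off the work surface, if the arm or the gripper's body presses on something with over 40 N, if the wrist force passes 120 N, or if a joint passes its speed limit or range.

## Working session

There is one attempt and no reset: what is moved stays moved. The work goes in short steps, Python scripts to look and compute and a shell command to move; the robot and the scene stay as the last step left them, time stands still between calls to the robot, and variables do not carry over. Pictures are saved under pics/ and viewed, at most 10 in all, crops included, and the job is handed in when it is done.

```bash
mkdir -p pics; ls; python3 - <<'E'
from cell import *
import cv2,numpy as np
print(state()); print(pinch_z)
for n in("scene","side","wrist"):
    im=get_image(n); cv2.imwrite(f"pics/{n}0.png",im[:,:,::-1]); print(n,camera_info(n))
E
```

```text
pics
{'time_s': 0.0, 'q': array([-8.05908082e+01,  1.72154302e+01,  8.71814881e+01, -1.06031739e-03,
        7.56703802e+01, -3.81700601e+00]), 'qd': array([-0.03769407,  0.07838587,  0.03184841,  0.05382553,  0.05242658,
       -0.00132799]), 'joint_efforts': array([ 5.15357060e-04, -5.43495262e+01, -3.61798096e+01, -3.30852572e-05,
        4.00338162e-03, -1.29096384e-05]), 'position': array([ 0.12577549, -0.53514719,  0.20601446]), 'ee_rot': array([[ 9.73473346e-01,  2.28800350e-01, -2.09714293e-04],
       [ 2.28800438e-01, -9.73472662e-01,  1.15584551e-03],
       [ 6.03067263e-05, -1.17316752e-03, -9.99999310e-01]]), 'ft_force': array([-0.00273595, -0.45984261,  0.1228608 ]), 'moment': array([-0.01994474, -0.00150652,  0.01423686]), 'finger_force': 0.0, 'gripper_width': 0.08531869054695697}
0.0187
scene {'camera_matrix': array([[458.12999742,   0.        , 315.42172629],
       [  0.        , 458.12999742, 188.0281823 ],
       [  0.        ,   0.        ,   1.        ]]), 'R': array([[-0.52753374, -0.84951932,  0.00500723],
       [-0.38948763,  0.23661714, -0.89011893],
     
[... 306 characters left out ...]
5917, -0.02201637],
       [-0.1878676 , -0.61006642, -0.76975628],
       [ 0.19344761,  0.7453774 , -0.63795811]]), 't': array([-0.51763786,  0.14953802,  1.3711605 ])}
wrist {'camera_matrix': array([[282.9684877 ,   0.        , 319.95705686],
       [  0.        , 282.9684877 , 195.87342768],
       [  0.        ,   0.        ,   1.        ]]), 'mount': array([[ 5.28939231e-04, -9.46776049e-01, -3.21892582e-01,
         8.38037424e-02],
       [ 9.99999682e-01,  6.93058250e-04, -3.95261946e-04,
        -5.20683549e-04],
       [ 5.97314853e-04, -3.21892270e-01,  9.46776114e-01,
        -1.65948998e-01],
       [ 0.00000000e+00,  0.00000000e+00,  0.00000000e+00,
         1.00000000e+00]])}
```

View pics/scene0.png

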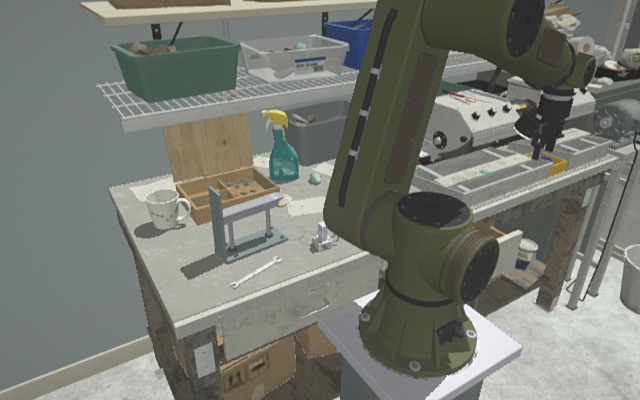

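View pics/side0.png

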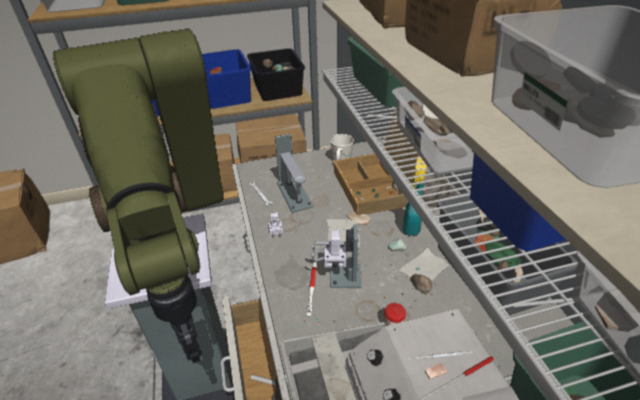

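The scene view shows the rail at (245,225), with its stop at the left (215,225), the spanner at (257,271) and a small hanger at (322,236). The side view has two hangers. The one at (276,225) is small and loose. The one at (335,250) hangs on the bracket and is larger, so it fits the description. An enlarged crop will confirm this.

```bash
python3 - <<'E'
import cv2
im=cv2.imread("pics/side0.png")
cv2.imwrite("pics/c1.png",cv2.resize(im[130:300,230:430],None,fx=3.5,fy=3.5,interpolation=cv2.INTER_CUBIC))
E
```

```text
(no output)
```

View pics/c1.png

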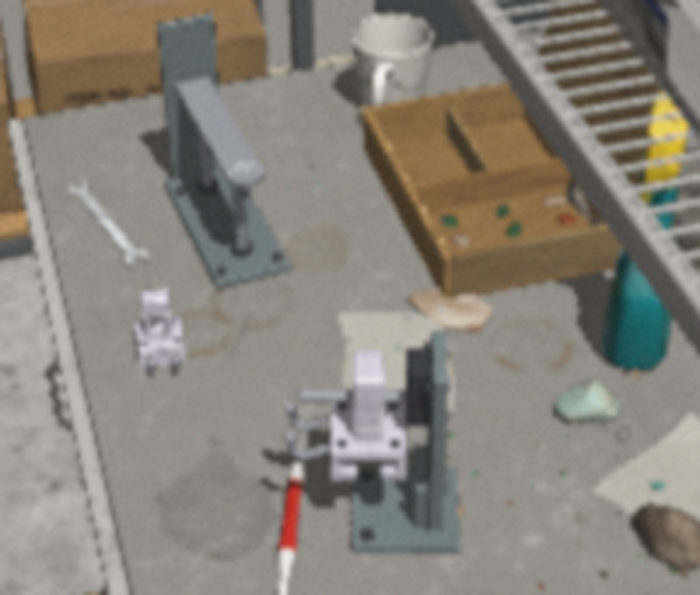

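In the crop, the hanger on the rod has its head top at crop (369,360). It is clearly larger than the loose one at (158,330), and its hooks face the rod tip at about (302,396), so it's the one to use. Next step is to localize the bracket and rail from the side view.

```bash
cat >h.py <<'E'
import numpy as np
from cell import *
def ray(n,px,z,pose=None):
    c=camera_info(n); K=c["camera_matrix"]; d=np.linalg.inv(K)@[px[0],px[1],1]
    if n=="wrist":
        p,Rw=pose; M=c["mount"]; o=Rw@M[:3,3]+p; d=Rw@M[:3,:3]@d
    else: o=-c["R"].T@c["t"]; d=c["R"].T@d
    return np.round(o+d*(z-o[2])/d[2],4)
def proj(X,pose):
    c=camera_info("wrist"); M=c["mount"]; p,Rw=pose
    v=M[:3,:3].T@(Rw.T@(np.array(X)-p)-M[:3,3]); u=c["camera_matrix"]@v; return u[:2]/u[2]
E
python3 - <<'E'
from h import *
C=lambda u,v:(230+u/3.5,130+v/3.5)
for k,u,v,z in [("rodtip",302,396,.14),("headtop",369,357,.173),("headtopL",357,357,.173),("platetopF",433,338,.185),("baseFR",352,550,.01),("baseBR",460,548,.01),
 ("nose",258,178,.13),("railfl_stopL",180,88,.13),("railfl_stopR",212,80,.13),("rbaseFR",220,285,.01),("rbaseBR",288,268,.01),("rbaseFL",165,188,.01),
 ("span1",75,187,0.005),("span2",140,257,.005),("small",158,345,0),("tb",296,470,.01),("pot",577,640,.06)]:
    print(k,ray("side",C(u,v),z))
E
```

```text
rodtip [ 0.4614 -0.2432  0.14  ]
headtop [ 0.5151 -0.2492  0.173 ]
headtopL [ 0.5061 -0.2465  0.173 ]
platetopF [ 0.5654 -0.2553  0.185 ]
baseFR [ 0.4847 -0.3004  0.01  ]
baseBR [ 0.5703 -0.3238  0.01  ]
nose [0.5008 0.0637 0.13  ]
railfl_stopL [0.4613 0.2407 0.13  ]
railfl_stopR [0.4964 0.2456 0.13  ]
rbaseFR [0.4552 0.0604 0.01  ]
rbaseBR [0.5269 0.066  0.01  ]
rbaseFL [0.434  0.2363 0.01  ]
span1 [0.3411 0.2741 0.005 ]
span2 [0.3872 0.1338 0.005 ]
small [0.3801 0.0024 0.    ]
tb [ 0.4635 -0.2016  0.01  ]
pot [ 0.6072 -0.4681  0.06  ]
```

```bash
python3 -m pendant '[{"tz":-0.05},{"tz":-0.045},{"tx":0.05,"ty":-0.02},{"tx":0.05,"ty":-0.02},{"tx":0.05,"ty":-0.02},{"tx":0.05,"ty":-0.02},{"tx":0.05,"ty":-0.02},{"tx":0.05,"ty":-0.02},{"tx":0.05,"ty":-0.02},{"tx":0.05,"ty":-0.02},{"tx":0.045,"ty":-0.029}]'
python3 -m pendant '[{"yaw":0.1},{"yaw":0.1},{"yaw":0.1},{"yaw":0.1},{}]'
python3 - <<'E'
from h import *
import cv2
s=state(); np.savez("p1.npz",p=s["position"],R=s["ee_rot"])
cv2.imwrite("pics/w1.png",get_image("wrist")[:,:,::-1])
print(s["position"],s["ee_rot"],s["q"])
E
```

```text
[ 0.12579862 -0.53521043  0.20614359] [[ 9.73471767e-01  2.28807124e-01 -1.35532967e-04]
 [ 2.28807152e-01 -9.73471358e-01  8.95854826e-04]
 [ 7.30405049e-05 -9.03100293e-04 -9.99999590e-01]] [-8.05903683e+01  1.72088121e+01  8.71725804e+01  7.54309542e-04
  7.56705152e+01 -3.81741121e+00]schema error: expected keys fingers, tx, ty, tz, yaw
schema error: expected keys fingers, tx, ty, tz, yaw
```

View pics/w1.png

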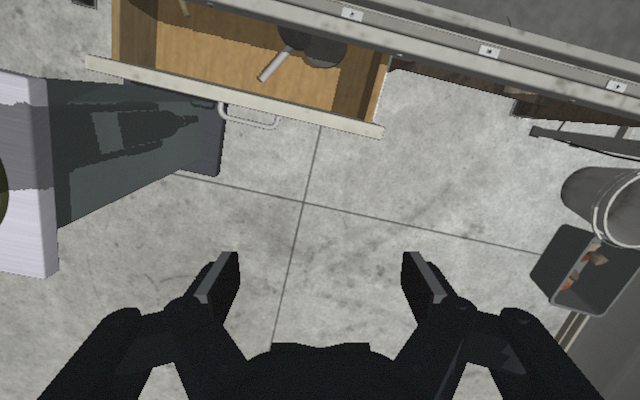

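The pendant refused the rows because every row needs all five keys. The wrist picture only shows the floor and the drawer.

```bash
python3 -m pendant '[{"fingers":-1,"tx":0,"ty":0,"tz":-0.05,"yaw":0},{"fingers":-1,"tx":0,"ty":0,"tz":-0.045,"yaw":0},{"fingers":-1,"tx":0.05,"ty":-0.02,"tz":0,"yaw":0},{"fingers":-1,"tx":0.05,"ty":-0.02,"tz":0,"yaw":0},{"fingers":-1,"tx":0.05,"ty":-0.02,"tz":0,"yaw":0},{"fingers":-1,"tx":0.05,"ty":-0.02,"tz":0,"yaw":0},{"fingers":-1,"tx":0.05,"ty":-0.02,"tz":0,"yaw":0},{"fingers":-1,"tx":0.05,"ty":-0.02,"tz":0,"yaw":0},{"fingers":-1,"tx":0.05,"ty":-0.02,"tz":0,"yaw":0},{"fingers":-1,"tx":0.05,"ty":-0.02,"tz":0,"yaw":0},{"fingers":-1,"tx":0.045,"ty":-0.029,"tz":0,"yaw":0}]'
python3 -m pendant '[{"fingers":-1,"tx":0,"ty":0,"tz":0,"yaw":0.1},{"fingers":-1,"tx":0,"ty":0,"tz":0,"yaw":0.1},{"fingers":-1,"tx":0,"ty":0,"tz":0,"yaw":0.1},{"fingers":-1,"tx":0,"ty":0,"tz":0,"yaw":0.1},{"fingers":-1,"tx":0,"ty":0,"tz":0,"yaw":0}]'
python3 - <<'E'
from h import *
import cv2
s=state(); np.savez("p1.npz",p=s["position"],R=s["ee_rot"])
cv2.imwrite("pics/w2.png",get_image("wrist")[:,:,::-1])
print(s["position"],s["ee_rot"],s["q"])
E
```

```text
time_s: 1.58
position: [0.5171, -0.2484, 0.3012]
ee_rot: [[0.974, 0.229, -0.001], [0.229, -0.974, 0.0], [-0.0, -0.0, -1.0]]
ft_force: [-0.0, -0.4, 1.0]
gripper_width: 0.0853
finger_force: 0.0
time_s: 2.2
position: [0.5157, -0.2496, 0.3014]
ee_rot: [[0.986, -0.168, -0.0], [-0.168, -0.986, 0.0], [-0.0, -0.0, -1.0]]
ft_force: [-0.1, 0.0, -0.4]
gripper_width: 0.0856
finger_force: 0.0
[ 0.51573311 -0.24958137  0.30139871] [[ 9.85822949e-01 -1.67788586e-01 -3.22213882e-04]
 [-1.67788522e-01 -9.85822989e-01  2.15715863e-04]
 [-3.53840512e-04 -1.58593857e-04 -9.99999925e-01]] [-2.94873035e+01  1.72712266e+01  7.45850468e+01  1.67214624e-03
  8.81658805e+01  7.01719087e+01]
```

View pics/w2.png

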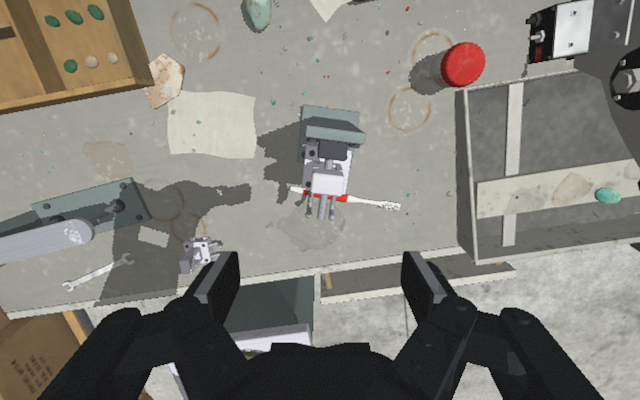

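The wrist view shows the bracket plate at (333,130), the hanger head at (328,182), the rod and hooks towards (322,215), the toothbrush from (290,190) to (400,206), the pot at (463,64), and the rail nose at (80,232). I'll enlarge it to read the edges.

```bash
python3 - <<'E'
import cv2,numpy as np
im=cv2.imread("pics/w2.png"); o=np.zeros((600,800,3),np.uint8)
a=cv2.resize(im[95:225,280:370],None,fx=4.4,fy=4.4,interpolation=cv2.INTER_CUBIC); o[:a.shape[0],:a.shape[1]]=a
b=cv2.resize(im[170:270,0:150],None,fx=2.6,fy=2.6,interpolation=cv2.INTER_CUBIC); o[:b.shape[0],400:400+b.shape[1]]=b
cv2.imwrite("pics/c2.png",o)
E
```

```text
(no output)
```

View pics/c2.png

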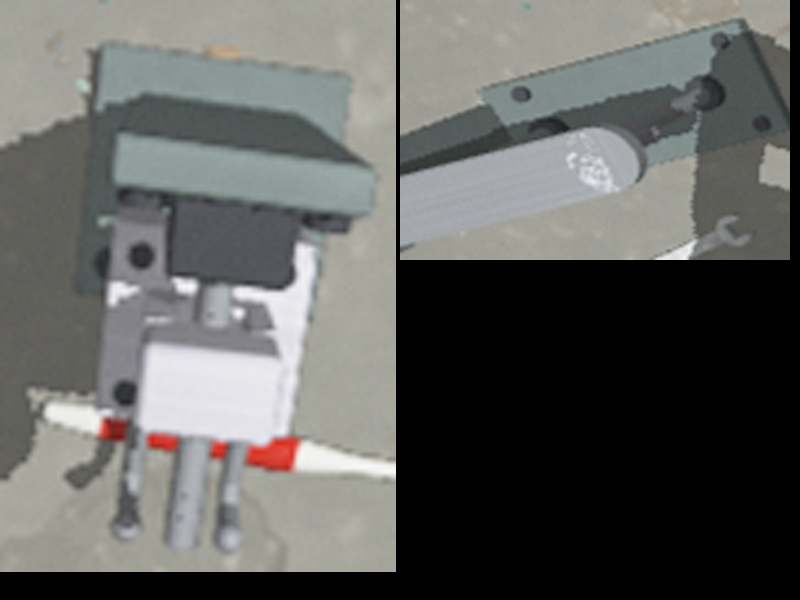

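```bash
python3 - <<'E'
from h import *
d=np.load("p1.npz"); P=(d["p"],d["R"])
A=lambda u,v:(280+u/4.4,95+v/4.4); B=lambda u,v:((u-400)/2.6,170+v/2.6)
for k,f,u,v,z in [("TL",A,143,342,.173),("TR",A,283,356,.173),("BR",A,272,440,.173),("BL",A,136,428,.173),("rodboss",A,217,290,.145),("rodtip",A,183,548,.145),("bossL",A,168,278,.18),("bossR",A,290,288,.18),("plateL",A,116,183,.185),("plateR",A,370,213,.185),
 ("rfar1",B,400,183,.13),("rfar2",B,590,128,.13),("rnear1",B,400,245,.13),("rnear2",B,620,190,.13),("nose",B,641,158,.13),
 ("brushend",A,45,412,.008)]:
    print(k,ray("wrist",f(u,v),z,P))
print(ray("wrist",(400,206),.01,P))
E
```

```text
TL [ 0.5266 -0.2424  0.173 ]
TR [ 0.5174 -0.2754  0.173 ]
BR [ 0.4965 -0.2697  0.173 ]
BL [ 0.5052 -0.2368  0.173 ]
rodboss [ 0.5303 -0.2621  0.145 ]
rodtip [ 0.4592 -0.2411  0.145 ]
bossL [ 0.5424 -0.2513  0.18  ]
bossR [ 0.5353 -0.279   0.18  ]
plateL [ 0.5665 -0.2437  0.185 ]
plateR [ 0.5503 -0.2989  0.185 ]
rfar1 [0.4946 0.1868 0.13  ]
rfar2 [0.507  0.0773 0.13  ]
rnear1 [0.4608 0.206  0.13  ]
rnear2 [0.4719 0.0775 0.13  ]
nose [0.4872 0.0592 0.13  ]
brushend [ 0.4653 -0.1888  0.008 ]
[ 0.4034 -0.3699  0.01  ]
```

Bracket yaw is about -16.2°, and the head centre is at about (0.511,-0.256), with the hanger against the boss. Next I descend and grip across the head's 36 mm width.

```bash
python3 -m pendant '[{"fingers":-1,"tx":0,"ty":0,"tz":0,"yaw":0.113},{"fingers":-1,"tx":-0.002,"ty":0.007,"tz":0.03,"yaw":0},{"fingers":-1,"tx":0,"ty":0,"tz":0.04,"yaw":0},{"fingers":-1,"tx":0,"ty":0,"tz":0.04,"yaw":0},{"fingers":-1,"tx":0,"ty":0,"tz":0.035,"yaw":0},{"fingers":-1,"tx":0,"ty":0,"tz":0.019,"yaw":0},{"fingers":-1,"tx":0,"ty":0,"tz":0,"yaw":0},{"fingers":1,"tx":0,"ty":0,"tz":0,"yaw":0},{"fingers":1,"tx":0,"ty":0,"tz":0,"yaw":0},{"fingers":1,"tx":0,"ty":0,"tz":0,"yaw":0},{"fingers":1,"tx":0,"ty":0,"tz":0,"yaw":0},{"fingers":1,"tx":0,"ty":0,"tz":0,"yaw":0}]' 60
```

```text
time_s: 3.75
position: [0.5123, -0.2559, 0.1387]
ee_rot: [[0.96, -0.278, 0.001], [-0.278, -0.96, -0.001], [0.002, 0.0, -1.0]]
ft_force: [-0.8, -0.0, 5.8]
gripper_width: 0.0341
finger_force: 59.6
```

```bash
python3 -m pendant '[{"fingers":1,"tx":0,"ty":0,"tz":-0.003,"yaw":0},{"fingers":1,"tx":0,"ty":0,"tz":-0.004,"yaw":0},{"fingers":1,"tx":-0.008,"ty":0,"tz":0,"yaw":0},{"fingers":1,"tx":-0.012,"ty":0,"tz":0,"yaw":0}]'
python3 -m pendant '[{"fingers":1,"tx":-0.015,"ty":0,"tz":0,"yaw":0},{"fingers":1,"tx":-0.015,"ty":0,"tz":0,"yaw":0},{"fingers":1,"tx":-0.015,"ty":0,"tz":0,"yaw":0},{"fingers":1,"tx":-0.015,"ty":0,"tz":0,"yaw":0},{"fingers":1,"tx":-0.006,"ty":0,"tz":0,"yaw":0},{"fingers":1,"tx":0,"ty":0,"tz":0,"yaw":0}]'
```

```text
time_s: 4.25
position: [0.4919, -0.2499, 0.1442]
ee_rot: [[0.96, -0.278, -0.001], [-0.278, -0.96, 0.0], [-0.001, -0.0, -1.0]]
ft_force: [-0.3, 0.4, -5.5]
gripper_width: 0.034
finger_force: 60.1
time_s: 5.0
position: [0.4291, -0.2318, 0.1447]
ee_rot: [[0.96, -0.279, 0.0], [-0.279, -0.96, -0.0], [0.0, 0.0, -1.0]]
ft_force: [-0.1, -0.9, -4.6]
gripper_width: 0.0342
finger_force: 60.1
```

```bash
python3 -m pendant '[{"fingers":1,"tx":0,"ty":-0.02,"tz":0,"yaw":0},{"fingers":1,"tx":0,"ty":-0.035,"tz":0,"yaw":0},{"fingers":1,"tx":0,"ty":-0.04,"tz":0,"yaw":0},{"fingers":1,"tx":0,"ty":-0.035,"tz":0,"yaw":0},{"fingers":1,"tx":0,"ty":-0.018,"tz":0,"yaw":0},{"fingers":1,"tx":0,"ty":0,"tz":0.01,"yaw":-0.13},{"fingers":1,"tx":0,"ty":0,"tz":0.02,"yaw":-0.13},{"fingers":1,"tx":0,"ty":0,"tz":0.02,"yaw":-0.127},{"fingers":1,"tx":0,"ty":0,"tz":0.015,"yaw":0},{"fingers":1,"tx":0,"ty":0,"tz":0.007,"yaw":0},{"fingers":1,"tx":0,"ty":0,"tz":0,"yaw":0}]'
python3 - <<'E'
from h import *
import cv2
s=state(); np.savez("p2.npz",p=s["position"],R=s["ee_rot"])
print(s["position"],s["ft_force"])
cv2.imwrite("pics/s2.png",get_image("side")[:,:,::-1]); cv2.imwrite("pics/w3.png",get_image("wrist")[:,:,::-1])
E
```

```text
time_s: 6.38
position: [0.4706, -0.0897, 0.0725]
ee_rot: [[0.995, 0.103, -0.0], [0.103, -0.995, 0.0], [-0.0, -0.0, -1.0]]
ft_force: [0.1, 0.3, -3.4]
gripper_width: 0.0341
finger_force: 60.8
[ 0.47060518 -0.08971274  0.07249081] [ 0.12244059  0.29616007 -3.44025128]
```

Now I lower in small steps until it touches.

```bash
for i in 1 2; do :; done; python3 -m pendant '[{"fingers":1,"tx":0,"ty":0,"tz":0.004,"yaw":0},{"fingers":1,"tx":0,"ty":0,"tz":0,"yaw":0}]'; python3 -m pendant '[{"fingers":1,"tx":0,"ty":0,"tz":0.002,"yaw":0},{"fingers":1,"tx":0,"ty":0,"tz":0,"yaw":0}]'; python3 -m pendant '[{"fingers":1,"tx":0,"ty":0,"tz":0.002,"yaw":0},{"fingers":1,"tx":0,"ty":0,"tz":0,"yaw":0}]'
```

```text
time_s: 6.72
position: [0.4704, -0.0897, 0.0685]
ee_rot: [[0.995, 0.104, -0.0], [0.104, -0.995, 0.0], [-0.0, -0.0, -1.0]]
ft_force: [0.0, -0.3, -4.9]
gripper_width: 0.034
finger_force: 60.8
time_s: 6.98
position: [0.4705, -0.0897, 0.0665]
ee_rot: [[0.995, 0.105, -0.0], [0.105, -0.995, 0.0], [-0.0, -0.0, -1.0]]
ft_force: [0.3, 0.6, -5.0]
gripper_width: 0.0341
finger_force: 60.8
time_s: 7.22
position: [0.4704, -0.0897, 0.0644]
ee_rot: [[0.995, 0.105, -0.0], [0.105, -0.995, 0.0], [-0.0, -0.0, -1.0]]
ft_force: [0.3, -0.2, -4.8]
gripper_width: 0.0341
finger_force: 60.8
```

```bash
python3 -m pendant '[{"fingers":1,"tx":0,"ty":0,"tz":0.0015,"yaw":0},{"fingers":1,"tx":0,"ty":0,"tz":0,"yaw":0}]'; python3 -m pendant '[{"fingers":1,"tx":0,"ty":0,"tz":0.0015,"yaw":0},{"fingers":1,"tx":0,"ty":0,"tz":0,"yaw":0}]'; python3 -m pendant '[{"fingers":1,"tx":0,"ty":0,"tz":0.001,"yaw":0},{"fingers":1,"tx":0,"ty":0,"tz":0,"yaw":0}]'
```

```text
time_s: 7.48
position: [0.4711, -0.09, 0.0641]
ee_rot: [[0.995, 0.105, 0.001], [0.105, -0.995, -0.001], [0.001, 0.001, -1.0]]
ft_force: [-3.4, -0.1, 8.7]
gripper_width: 0.0342
finger_force: 62.3
time_s: 7.72
position: [0.4717, -0.0903, 0.064]
ee_rot: [[0.995, 0.105, 0.003], [0.105, -0.995, -0.001], [0.003, 0.001, -1.0]]
ft_force: [-7.6, -1.4, 25.2]
gripper_width: 0.034
finger_force: 64.2
time_s: 7.98
position: [0.4721, -0.0904, 0.0639]
ee_rot: [[0.995, 0.104, 0.004], [0.104, -0.995, -0.001], [0.004, 0.002, -1.0]]
ft_force: [-12.1, -0.8, 36.8]
gripper_width: 0.0338
finger_force: 65.5
```

```bash
python3 -m pendant '[{"fingers":1,"tx":0,"ty":0,"tz":-0.003,"yaw":0},{"fingers":1,"tx":0,"ty":0,"tz":0,"yaw":0},{"fingers":-1,"tx":0,"ty":0,"tz":0,"yaw":0},{"fingers":-1,"tx":0,"ty":0,"tz":0,"yaw":0},{"fingers":-1,"tx":0,"ty":0,"tz":0,"yaw":0},{"fingers":-1,"tx":0,"ty":0,"tz":0,"yaw":0},{"fingers":-1,"tx":0,"ty":0,"tz":0,"yaw":0},{"fingers":-1,"tx":0,"ty":0,"tz":0,"yaw":0}]'
python3 -m pendant '[{"fingers":-1,"tx":0,"ty":0,"tz":-0.02,"yaw":0},{"fingers":-1,"tx":0,"ty":0,"tz":-0.045,"yaw":0},{"fingers":-1,"tx":0,"ty":0,"tz":-0.055,"yaw":-0.15},{"fingers":-1,"tx":0,"ty":0,"tz":-0.055,"yaw":-0.18},{"fingers":-1,"tx":0,"ty":0,"tz":-0.05,"yaw":-0.18},{"fingers":-1,"tx":0,"ty":0,"tz":0,"yaw":-0.18},{"fingers":-1,"tx":0,"ty":0,"tz":0,"yaw":-0.18},{"fingers":-1,"tx":0,"ty":0,"tz":0,"yaw":-0.18},{"fingers":-1,"tx":0,"ty":0,"tz":0,"yaw":-0.18},{"fingers":-1,"tx":0,"ty":0,"tz":0,"yaw":-0.18},{"fingers":-1,"tx":0,"ty":0,"tz":0,"yaw":-0.16},{"fingers":-1,"tx":0,"ty":0,"tz":0,"yaw":0}]'
python3 - <<'E'
from h import *
import cv2
s=state(); np.savez("p4.npz",p=s["position"],R=s["ee_rot"]); print(s["position"],s["q"])
im=get_image("wrist")[:,:,::-1]; cv2.imwrite("pics/w4.png",im)
cv2.imwrite("pics/c4.png",cv2.resize(im[:,140:500],None,fx=1.5,fy=1.5,interpolation=cv2.INTER_CUBIC))
E
```

```text
time_s: 8.98
position: [0.4705, -0.0897, 0.0636]
ee_rot: [[0.995, 0.105, -0.0], [0.105, -0.995, 0.0], [-0.0, -0.0, -1.0]]
ft_force: [0.7, 0.9, -0.3]
gripper_width: 0.0848
finger_force: 0.0
time_s: 10.48
position: [0.4705, -0.0897, 0.2886]
ee_rot: [[-0.103, 0.995, -0.0], [0.995, 0.103, 0.0], [0.0, -0.0, -1.0]]
ft_force: [0.3, 0.4, -0.3]
gripper_width: 0.0855
finger_force: 0.0
[ 0.47047544 -0.08967959  0.28855114] [-1.51755953e+01  4.93105178e+00  9.08514801e+01  1.68504901e-03
  8.42216749e+01 -2.10745528e+01]
```

View pics/c4.png

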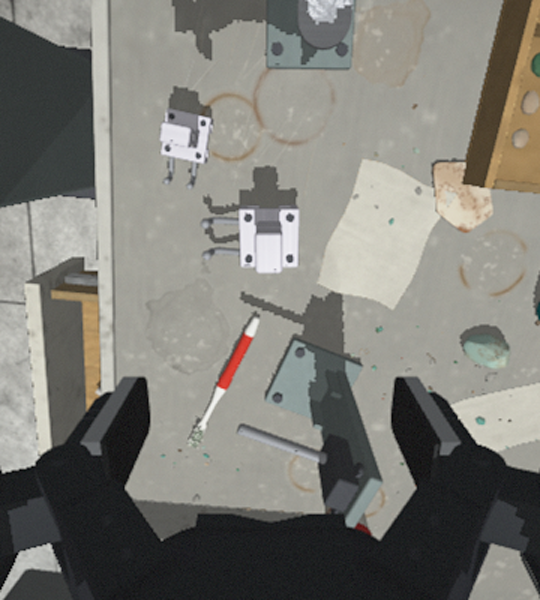

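The hanger stands upright at crop (268,240), hooks to the front, with the rail's nose at the top edge (325,47). I'll make one move along the rail to measure it from above.

```bash
python3 -m pendant '[{"fingers":-1,"tx":0.03,"ty":0.0,"tz":0,"yaw":0},{"fingers":-1,"tx":0.05,"ty":0.0,"tz":0,"yaw":0},{"fingers":-1,"tx":0.05,"ty":0.0,"tz":0,"yaw":0},{"fingers":-1,"tx":0.03,"ty":0.0,"tz":0,"yaw":0},{"fingers":-1,"tx":0,"ty":0,"tz":0,"yaw":0},{"fingers":-1,"tx":0,"ty":0,"tz":0,"yaw":0}]'
python3 - <<'E'
from h import *
import cv2
d=np.load("p4.npz"); P=(d["p"],d["R"])
for u,v in [(255,233),(281,234),(280,272),(256,272)]: print("head",ray("wrist",(140+u/1.5,v/1.5),.098,P))
s=state(); np.savez("p5.npz",p=s["position"],R=s["ee_rot"]); print(s["position"],s["q"])
im=get_image("wrist")[:,:,::-1]; cv2.imwrite("pics/w5.png",im)
cv2.imwrite("pics/c5.png",cv2.resize(im[0:240,230:470],None,fx=2.5,fy=2.5,interpolation=cv2.INTER_CUBIC))
E
```

```text
time_s: 11.28
position: [0.454, 0.069, 0.2886]
ee_rot: [[-0.102, 0.995, 0.0], [0.995, 0.102, -0.0], [-0.0, -0.0, -1.0]]
ft_force: [0.1, -0.6, 1.0]
gripper_width: 0.0854
finger_force: 0.0
head [ 0.4568 -0.074   0.098 ]
head [ 0.4788 -0.0725  0.098 ]
head [ 0.4816 -0.1058  0.098 ]
head [ 0.4608 -0.1079  0.098 ]
[0.45397858 0.06900415 0.28856486] [ 4.07714845e+00  2.28000053e+00  9.36611058e+01 -1.03000444e-02
  8.40595570e+01 -1.76851049e+00]
```

View pics/c5.png

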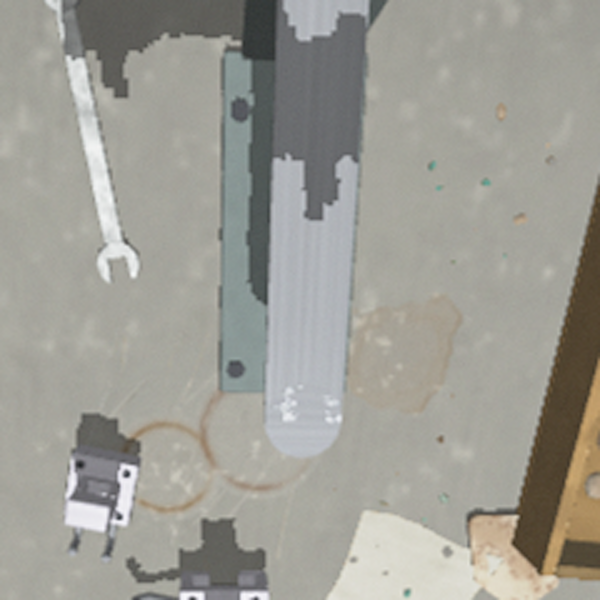

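```bash
python3 - <<'E'
from h import *
d=np.load("p5.npz"); P=(d["p"],d["R"])
f=lambda u,v:ray("wrist",(230+u/2.5,v/2.5),.13,P)
q={k:f(*uv) for k,uv in dict(l1=(275,60),l2=(265,400),r1=(365,60),r2=(345,400),n=(304,458)).items()}
print(q)
a=(q["l1"]+q["r1"])/2;b=(q["l2"]+q["r2"])/2
for k in "lr": e=q[k+"1"]-q[k+"2"]; print(np.degrees(np.arctan2(-e[0],e[1])))
e=a-b; th=np.arctan2(-e[0],e[1]); print("yaw",np.degrees(th),a,b)
X=np.array([np.cos(th),np.sin(th)]);Y=np.array([-X[1],X[0]])
print("width",(q["r1"]-q["l1"])[:2]@X,(q["r2"]-q["l2"])[:2]@X)
mid=(a+b)[:2]/2; nose=mid+Y*((q["n"][:2]-mid)@Y); print("nose",nose,"origin",nose+.108*Y)
for u,v in [(222,392),(222,52)]: print("base edge",ray("wrist",(230+u/2.5,v/2.5),.01,P))
E
```

```text
{'l1': array([0.4588, 0.2261, 0.13  ]), 'l2': array([0.4714, 0.0884, 0.13  ]), 'r1': array([0.4947, 0.2297, 0.13  ]), 'r2': array([0.5084, 0.0922, 0.13  ]), 'n': array([0.4933, 0.0625, 0.13  ])}
5.228191885272336
5.689963852183433
yaw 5.45899899098752 [0.47675 0.2279  0.13   ] [0.4899 0.0903 0.13  ]
width 0.03607965697344638 0.03719369464149545
nose [0.49256349 0.06242961] origin [0.48228908 0.16993978]
base edge [0.4528 0.0672 0.01  ]
base edge [0.4338 0.2543 0.01  ]
```

Rail yaw is about 5.6°, which nearly matches the tool and hanger. The nose is at (0.4926,0.0624) and the origin at (0.482,0.170). I'll go back and grip across the 24 mm width.

```bash
python3 -m pendant '[{"fingers":-1,"tx":-0.03,"ty":0.0,"tz":0,"yaw":0.004},{"fingers":-1,"tx":-0.05,"ty":0.0,"tz":0,"yaw":0},{"fingers":-1,"tx":-0.05,"ty":0.0,"tz":0,"yaw":0},{"fingers":-1,"tx":-0.03,"ty":-0.001,"tz":0.03,"yaw":0},{"fingers":-1,"tx":0,"ty":0,"tz":0.04,"yaw":0},{"fingers":-1,"tx":0,"ty":0,"tz":0.04,"yaw":0},{"fingers":-1,"tx":0,"ty":0,"tz":0.04,"yaw":0},{"fingers":-1,"tx":0,"ty":0,"tz":0.04,"yaw":0},{"fingers":-1,"tx":0,"ty":0,"tz":0.035,"yaw":0},{"fingers":-1,"tx":0,"ty":0,"tz":0,"yaw":0}]'
python3 -m pendant '[{"fingers":1,"tx":0,"ty":0,"tz":0,"yaw":0},{"fingers":1,"tx":0,"ty":0,"tz":0,"yaw":0},{"fingers":1,"tx":0,"ty":0,"tz":0,"yaw":0},{"fingers":1,"tx":0,"ty":0,"tz":0,"yaw":0},{"fingers":1,"tx":0,"ty":0,"tz":0,"yaw":0},{"fingers":1,"tx":0,"ty":0,"tz":0,"yaw":0}]' 60
```

```text
time_s: 12.58
position: [0.4676, -0.0903, 0.0619]
ee_rot: [[-0.098, 0.995, -0.004], [0.995, 0.098, 0.001], [0.002, -0.004, -1.0]]
ft_force: [-0.0, -0.6, 0.9]
gripper_width: 0.0848
finger_force: 0.0
time_s: 13.32
position: [0.4693, -0.09, 0.0645]
ee_rot: [[-0.1, 0.995, 0.001], [0.995, 0.1, -0.0], [-0.001, 0.001, -1.0]]
ft_force: [-3.3, 0.6, 9.4]
gripper_width: 0.0217
finger_force: 59.2
```

```bash
python3 -m pendant '[{"fingers":1,"tx":0,"ty":0,"tz":-0.015,"yaw":0},{"fingers":1,"tx":0,"ty":0,"tz":-0.03,"yaw":0},{"fingers":1,"tx":0,"ty":0,"tz":-0.035,"yaw":0},{"fingers":1,"tx":0,"ty":0,"tz":-0.0325,"yaw":0},{"fingers":1,"tx":0.02,"ty":0.008,"tz":0,"yaw":0},{"fingers":1,"tx":0.03,"ty":0.01,"tz":0,"yaw":0},{"fingers":1,"tx":0.03,"ty":0.01,"tz":0,"yaw":0},{"fingers":1,"tx":0.024,"ty":0.0105,"tz":0,"yaw":0},{"fingers":1,"tx":0,"ty":0,"tz":0,"yaw":0},{"fingers":1,"tx":0,"ty":0,"tz":0,"yaw":0}]'
python3 - <<'E'
from h import *
import cv2
s=state(); R=s["ee_rot"]; p=s["position"]; print(p,np.degrees(np.arctan2(-R[0,0],R[1,0])))
O=np.array([.4823,.1699]); th=np.radians(5.6); X=np.array([np.cos(th),np.sin(th)]);Y=np.array([-X[1],X[0]])
print("rail",(p[:2]-O)@X,(p[:2]-O)@Y)
np.savez("p6.npz",p=p,R=R)
im=get_image("wrist")[:,:,::-1]; cv2.imwrite("pics/w6.png",im)
b=get_image("side")[:,:,::-1]
o=np.zeros((600,800,3),np.uint8)
o[:600,:400]=cv2.resize(im[0:300,220:420],(400,600),interpolation=cv2.INTER_CUBIC)
o[:400,400:]=cv2.resize(b[120:240,240:360],(400,400),interpolation=cv2.INTER_CUBIC)
cv2.imwrite("pics/c6.png",o)
E
```

```text
time_s: 14.58
position: [0.4967, 0.0172, 0.1763]
ee_rot: [[-0.1, 0.995, -0.0], [0.995, 0.1, -0.0], [-0.0, -0.0, -1.0]]
ft_force: [-0.4, 0.0, -5.4]
gripper_width: 0.0219
finger_force: 60.3
[0.4966783  0.01715764 0.17630717] 5.736797787720575
rail -0.0005953601034866003 -0.15341646221971802
```

View pics/c6.png

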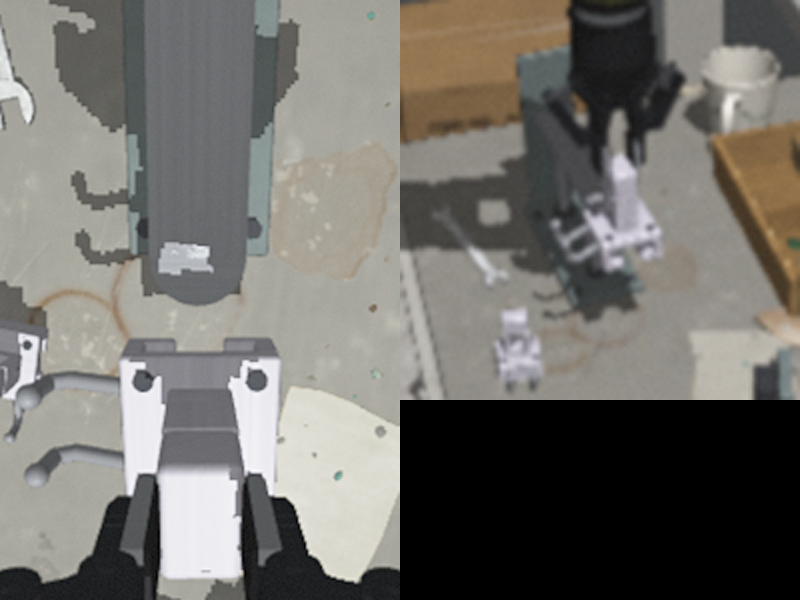

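The hanger sits before the mouth, channel facing the nose and hooks to the front. The saddle centre is at crop column 200 and the nose at about 195, so I'll compute the lateral error.

```bash
python3 - <<'E'
from h import *
d=np.load("p6.npz"); P=(d["p"],d["R"])
T=lambda u,v,z: np.round((P[1].T@(ray("wrist",(220+u/2,v/2),z,P)-P[0]))*1000,1)[:2]
for n,u,v in [("l1",146,30),("l2",145,240),("r1",256,30),("r2",249,240),("nose",196,304)]: print(n,T(u,v,.13))
for n,u,v in [("sadL",124,355),("sadR",279,355)]: print(n,T(u,v,.144))
for n,u,v in [("hdL",160,470),("hdR",243,470)]: print(n,T(u,v,.210))
E
```

```text
l1 [135.8 -16.7]
l2 [ 69.6 -19. ]
r1 [135.8  19.1]
r2 [69.6 18.7]
nose [46.3 -0.5]
sadL [ 30.2 -26.5]
sadR [30.3 29.5]
hdL [17.1 -9.2]
hdR [17.1 12.2]
```

```bash
python3 -m pendant '[{"fingers":1,"tx":0.01,"ty":0,"tz":0,"yaw":0},{"fingers":1,"tx":0.01,"ty":0,"tz":0,"yaw":0},{"fingers":1,"tx":0.01,"ty":0,"tz":0,"yaw":0}]'; python3 -m pendant '[{"fingers":1,"tx":0.01,"ty":0,"tz":0,"yaw":0},{"fingers":1,"tx":0.01,"ty":0,"tz":0,"yaw":0},{"fingers":1,"tx":0.01,"ty":0,"tz":0,"yaw":0}]'; python3 -m pendant '[{"fingers":1,"tx":0.01,"ty":0,"tz":0,"yaw":0},{"fingers":1,"tx":0.01,"ty":0,"tz":0,"yaw":0},{"fingers":1,"tx":0.01,"ty":0,"tz":0,"yaw":0}]'
```

```text
time_s: 15.05
position: [0.4938, 0.0481, 0.1761]
ee_rot: [[-0.1, 0.995, -0.0], [0.995, 0.1, 0.0], [0.0, -0.0, -1.0]]
ft_force: [0.7, 0.2, -5.0]
gripper_width: 0.0221
finger_force: 60.3
time_s: 15.42
position: [0.4909, 0.0779, 0.1761]
ee_rot: [[-0.1, 0.995, -0.0], [0.995, 0.1, -0.0], [-0.0, -0.0, -1.0]]
ft_force: [-0.7, -0.2, -4.5]
gripper_width: 0.0219
finger_force: 60.3
time_s: 15.8
position: [0.4879, 0.1077, 0.1761]
ee_rot: [[-0.1, 0.995, 0.0], [0.995, 0.1, -0.0], [-0.0, 0.0, -1.0]]
ft_force: [0.8, 0.3, -4.0]
gripper_width: 0.0222
finger_force: 60.3
```

```bash
python3 -m pendant '[{"fingers":1,"tx":0.015,"ty":0,"tz":0,"yaw":0},{"fingers":1,"tx":0.015,"ty":0,"tz":0,"yaw":0},{"fingers":1,"tx":0.015,"ty":0,"tz":0,"yaw":0},{"fingers":1,"tx":0.015,"ty":0,"tz":0,"yaw":0}]'; python3 -m pendant '[{"fingers":1,"tx":0.015,"ty":0,"tz":0,"yaw":0},{"fingers":1,"tx":0.015,"ty":0,"tz":0,"yaw":0},{"fingers":1,"tx":0.01,"ty":0,"tz":0.002,"yaw":0},{"fingers":1,"tx":0,"ty":0,"tz":0.001,"yaw":0}]';  python3 -m pendant '[{"fingers":1,"tx":0.004,"ty":0,"tz":0,"yaw":0},{"fingers":1,"tx":0.004,"ty":0,"tz":0,"yaw":0}]';  python3 -m pendant '[{"fingers":1,"tx":0.003,"ty":0,"tz":0,"yaw":0},{"fingers":1,"tx":0,"ty":0,"tz":0,"yaw":0}]'
```

```text
time_s: 16.3
position: [0.4818, 0.1678, 0.1761]
ee_rot: [[-0.1, 0.995, -0.0], [0.995, 0.1, -0.0], [-0.0, -0.0, -1.0]]
ft_force: [-0.2, -0.6, -5.3]
gripper_width: 0.0219
finger_force: 60.3
time_s: 16.8
position: [0.4778, 0.2071, 0.1728]
ee_rot: [[-0.101, 0.995, -0.0], [0.995, 0.101, -0.0], [-0.0, -0.0, -1.0]]
ft_force: [-0.9, -0.1, -5.1]
gripper_width: 0.022
finger_force: 60.3
time_s: 17.05
position: [0.4773, 0.2144, 0.1731]
ee_rot: [[-0.099, 0.995, 0.0], [0.995, 0.099, -0.0], [-0.0, 0.0, -1.0]]
ft_force: [-0.9, 0.9, -5.1]
gripper_width: 0.0222
finger_force: 60.3
time_s: 17.3
position: [0.4769, 0.2176, 0.1731]
ee_rot: [[-0.1, 0.995, 0.0], [0.995, 0.1, 0.0], [0.0, 0.0, -1.0]]
ft_force: [-0.1, 0.9, -5.5]
gripper_width: 0.0218
finger_force: 60.3
```

```bash
python3 -m pendant '[{"fingers":1,"tx":0.003,"ty":0,"tz":0,"yaw":0},{"fingers":1,"tx":0,"ty":0,"tz":0,"yaw":0}]';  python3 -m pendant '[{"fingers":1,"tx":0.002,"ty":0,"tz":0,"yaw":0},{"fingers":1,"tx":0,"ty":0,"tz":0,"yaw":0}]';python3 -m pendant '[{"fingers":1,"tx":0.002,"ty":0,"tz":0,"yaw":0},{"fingers":1,"tx":0,"ty":0,"tz":0,"yaw":0}]'
```

```text
time_s: 17.55
position: [0.4765, 0.2206, 0.1731]
ee_rot: [[-0.1, 0.995, -0.0], [0.995, 0.1, 0.0], [0.0, -0.0, -1.0]]
ft_force: [-0.1, -0.5, -4.1]
gripper_width: 0.022
finger_force: 60.3
time_s: 17.8
position: [0.4764, 0.2225, 0.1731]
ee_rot: [[-0.1, 0.995, 0.0], [0.995, 0.1, 0.0], [0.0, 0.0, -1.0]]
ft_force: [0.8, 0.1, -5.3]
gripper_width: 0.022
finger_force: 60.3
time_s: 18.05
position: [0.4761, 0.2245, 0.1731]
ee_rot: [[-0.1, 0.995, -0.0], [0.995, 0.1, -0.0], [-0.0, -0.0, -1.0]]
ft_force: [0.1, 0.1, -4.8]
gripper_width: 0.022
finger_force: 60.3
```

```bash
python3 -m pendant '[{"fingers":1,"tx":0.002,"ty":0,"tz":0,"yaw":0},{"fingers":1,"tx":0,"ty":0,"tz":0,"yaw":0}]';  python3 -m pendant '[{"fingers":1,"tx":0.002,"ty":0,"tz":0,"yaw":0},{"fingers":1,"tx":0,"ty":0,"tz":0,"yaw":0}]'
```

```text
time_s: 18.3
position: [0.476, 0.2262, 0.1731]
ee_rot: [[-0.1, 0.995, 0.0], [0.995, 0.1, -0.001], [-0.001, -0.0, -1.0]]
ft_force: [-0.2, -4.2, -4.3]
gripper_width: 0.0219
finger_force: 60.4
time_s: 18.55
position: [0.4759, 0.2276, 0.1735]
ee_rot: [[-0.099, 0.995, 0.0], [0.995, 0.099, -0.002], [-0.002, 0.0, -1.0]]
ft_force: [-0.7, -9.5, 1.6]
gripper_width: 0.0222
finger_force: 61.0
```

The hanger is against the stop. I'll ease off the push, lower it until the roof is on the flange, release and retract straight up.

```bash
python3 -m pendant '[{"fingers":1,"tx":-0.0015,"ty":0,"tz":0.001,"yaw":0},{"fingers":1,"tx":0,"ty":0,"tz":0,"yaw":0}]'; python3 -m pendant '[{"fingers":1,"tx":0,"ty":0,"tz":0.001,"yaw":0},{"fingers":1,"tx":0,"ty":0,"tz":0,"yaw":0}]'
```

```text
time_s: 18.8
position: [0.4762, 0.2263, 0.173]
ee_rot: [[-0.099, 0.995, 0.001], [0.995, 0.099, -0.001], [-0.001, 0.001, -1.0]]
ft_force: [-2.6, -7.8, 5.0]
gripper_width: 0.0223
finger_force: 61.4
time_s: 19.05
position: [0.4764, 0.2263, 0.1729]
ee_rot: [[-0.1, 0.995, 0.002], [0.995, 0.1, -0.001], [-0.001, 0.002, -1.0]]
ft_force: [-4.1, -9.7, 14.4]
gripper_width: 0.0217
finger_force: 62.4
```

Seated. Back off 1 mm, release.

```bash
python3 -m pendant '[{"fingers":1,"tx":0,"ty":0,"tz":-0.001,"yaw":0},{"fingers":-1,"tx":0,"ty":0,"tz":0,"yaw":0},{"fingers":-1,"tx":0,"ty":0,"tz":0,"yaw":0},{"fingers":-1,"tx":0,"ty":0,"tz":0,"yaw":0},{"fingers":-1,"tx":0,"ty":0,"tz":0,"yaw":0},{"fingers":-1,"tx":0,"ty":0,"tz":0,"yaw":0},{"fingers":-1,"tx":0,"ty":0,"tz":-0.01,"yaw":0},{"fingers":-1,"tx":0,"ty":0,"tz":-0.02,"yaw":0},{"fingers":-1,"tx":0,"ty":0,"tz":-0.03,"yaw":0},{"fingers":-1,"tx":0,"ty":0,"tz":-0.03,"yaw":0},{"fingers":-1,"tx":-0.02,"ty":0,"tz":-0.01,"yaw":0},{"fingers":-1,"tx":0,"ty":0,"tz":0,"yaw":0}]'
python3 - <<'E'
from h import *
import cv2
s=state(); np.savez("p7.npz",p=s["position"],R=s["ee_rot"])
im=get_image("wrist")[:,:,::-1]; b=get_image("side")[:,:,::-1]
o=np.zeros((600,800,3),np.uint8)
o[:600,:400]=cv2.resize(im[0:300,220:420],(400,600),interpolation=cv2.INTER_CUBIC)
o[:400,400:]=cv2.resize(b[120:240,240:360],(400,400),interpolation=cv2.INTER_CUBIC)
cv2.imwrite("pics/c7.png",o)
E
```

```text
time_s: 20.55
position: [0.4782, 0.2057, 0.2725]
ee_rot: [[-0.098, 0.995, 0.001], [0.995, 0.098, 0.0], [0.0, 0.001, -1.0]]
ft_force: [-0.5, -0.4, -0.5]
gripper_width: 0.0855
finger_force: 0.0
```

View pics/c7.png

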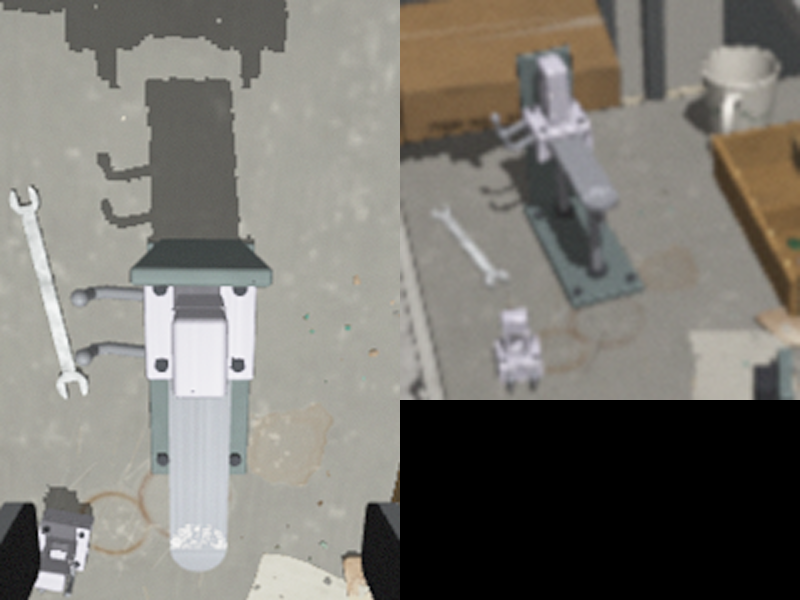

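The hanger sits on the rail against the stop at crop (200,285), hooks to the front, spanner untouched and the hand clear.

```bash
python3 -c "
from cell import *
print(close_job())"
```

```text
the job is handed in; nothing more can be done
None
```

The larger hanger is on the T-rail, pushed against the end stop with its hooks to the front and let go; I handed the job in at about 20.6 s, and no verdict came back.

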